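# Loosen the press mould's bolt and put the ratchet away

## Task

The ratchet spanner sits on the hex bolt of the plaster press mould, but its direction lever is set to tighten. Flip the lever to the loosening side (counter-clockwise from above), swing the handle until the bolt has backed off by at least an eighth of a turn (45 degrees), then lift the ratchet off the bolt and lower it, lever up, without dropping it, into its shaped cutout in the wooden tool tray, fully home, and let go. Leave the jar, the cup and the wooden rib where they are.

Things in the scene. Friction and masses are not known exactly. Their poses are not given: they have to be found in the camera images.
- mould: Round press mould, fixed to the table: plywood board 210 x 210 x 18 mm, two plaster discs 194 mm across, on top a dark steel plate 204 mm across whose top face is 66 mm above the table. The hex bolt stands in its centre. Origin: centre of the board's underside, exactly under the bolt's vertical axis; z up.
- bolt (a joint): Angle (rad) of the steel hex bolt in the middle of the mould: head 30 mm across flats, from 66 to 82 mm above the table. 0 = tight; grows as it is loosened, counter-clockwise from above. It cannot be tightened further. Needs about 0.9 N m (9 to 12 N across the handle at its grip) and stays where it is left.
- ratchet: Loose bright steel ratchet ring spanner, 198 mm long, about 0.64 kg, at the start lying flat on the steel plate, ring around the bolt head. Origin: ring axis, at the underside; x along the handle away from the ring, z up. Head 76 mm across, shoulder 56 mm wide to x = 62 mm, both 24 mm thick; handle 26 mm wide, 20 mm thick, to x = 160 mm, all level underneath. Centre of mass near x = 85 mm.
- ratchet_grip (a point): Good place to grasp the handle: 100 mm from the ring axis along the handle, 12 mm above the underside; axes as the ratchet's. Room for the fingers beyond the lever, from 85 mm on.
- lever (a joint): Angle (rad) of the direction lever on the ratchet's top. It snaps over centre and rests near +0.33 or -0.33. Positive: tab leans to the ratchet's +y (left, looking from ring along handle) = drives counter-clockwise = loosens. Negative: tightens, and slips when swung counter-clockwise. So it drives towards the side to which the tab leans. Starts negative.
- lever_tip (a point): Free end of the lever's tab, an upright dark steel fin 35 mm long, 9 mm thick, 25 to 43 mm above the ratchet's underside. It turns about a vertical pivot at x = 45 mm, y = 0 of the ratchet and points along the handle; this point is 36 mm from the pivot, 36 mm up, and swings 12 mm to either side of the midline. 1 to 2 N sideways flips it past the middle; then it snaps over.
- tray: Wooden tool tray, fixed, 234 x 112 x 28 mm. One cutout 16 mm deep in the ratchet's shape (round head, shoulder, handle), 3 mm larger all round; a finger slot cut right across at the handle, down to the cutout's floor (12 mm above the table), from 84 to 132 mm from the head's centre. Origin: centre of the underside; x along the cutout from head to handle end.
- recess (a point): Centre of the cutout's round head part, on its floor, 61 mm from the tray's centre towards its -x end, 12 mm above the table; axes as the tray's. Here the ratchet's origin belongs, its x axis along this x.
- recess_end (a point): Where the handle's far end belongs: on the cutout's floor 160 mm along x from recess.
- jar: Bystander: glass jar with steel cap, 68 mm across, 62 mm high, origin at the bottom centre.
- beaker: Bystander: terracotta cup, 72 mm across, 60 mm high, origin at the bottom centre.
- rib: Bystander: flat dark wooden rib, 60 x 120 x 8 mm, origin at the underside's centre.
- ring (a point): Ring of the ratchet, on its axis, at the top (24 mm above the underside). Play on the bolt 0.9 mm: with the pawl's slack the handle swings up to some 25 degrees before the bolt follows. The ring turns in the head: it drives the bolt only in the direction set by the lever and slips, clicking, the other way (drag 0.3 N m). To take it off, lift it straight up, over 20 mm, keeping it level.
Mind the look-alikes: they are no part of the job. What is shaped like the ratchet but blue or pink is not meant.

How it is judged:
By the outcome, as a careful person would: the job done as asked, in the order asked, and still so for the second after the job is handed in, with the robot touching nothing.
It also fails if it takes over 54 s, if anything falls off the work surface, if the arm or the gripper's body presses on something with over 40 N, if the wrist force passes 120 N, or if a joint passes its speed limit or range.

## Robot

A 6-joint arm with a two-finger parallel gripper is mounted at the origin on the work surface. World frame = base frame: x ahead of the robot, y to its left, z up, the work surface at z = 0. Lengths are in m, angles in rad, forces in N, time in s.
With the tool pointing down it reaches from about 0.25 to 0.85 m from the base axis. Payload 12.5 kg.
Tool frame: the origin (TCP) lies midway between the tips of the shut fingers; the grasp point (between the pads) lies 19 mm behind it (env.grasp_offset is the distance from the TCP to the grasp point, in m); z points along the fingers, y is the line along which they close (so a half turn about z gives the same grasp; the last joint's range is limited). The gripper opens to 93 mm and grips with 3 to 60 N. Pads are 15 mm wide; open, the fingers measure 128 mm over their backs; the gripper's body (75 mm by 188 mm) begins 65 mm behind the grasp point.
Start: joints at [1.068, 0.351, 1.652, -0, 1.139, -0.085], TCP at [0.223, 0.503, 0.219] pointing down, gripper open.
Joint ranges: [-2.75, 2.75], [-0.79, 2.1], [0.01, 2.65], [-1.57, 4.71], [0.07, 3.14], [-2.87, 2.87]. Speed limits (rad/s): [2.22, 2.22, 2.79, 3.14, 3.14, 3.14].

## Interface

Orientations are given as [roll, pitch, yaw] about the fixed x, y, z axes, in that order (R = Rz(yaw) Ry(pitch) Rx(roll)).
In Python, from rig import get_obs, grab_frame, env gives the robot as it stands.
- The arm moves only by the shell command python3 -m crank 'ROWS' [FORCE]. ROWS is JSON, a list of rows, each a list of 7 numbers: the shift along the tool's x, y, z in cm, then the turn, a rotation vector about the tool's x, y, z in degrees, then the closure, from 0 (fully open) to 1 (shut). A call has 1 to 5 rows; each row shifts and turns the commanded pose from where the row before left it, along the tool's axes as they then stand; what a row does not reach is not made up. A row lasts 1/8 s, in which the tool goes at most 62.5 mm and 10.7 degrees, less where a joint would pass 70% of its speed; a pose out of reach is approached as far as the arm can. A call is refused whole if a number of a shift passes 6.25 or a number of a turn 10.7, either way. A call with a gripper value outside its range is refused whole. The fingers move at their own pace and stop on an object; FORCE is the grip in N (left out, the last holds). Time passes only in rows, so rows that do not move let the fingers close. It gives the time, the measured TCP pose, the force, the opening and the grip force at its end, in the units of the state.
- get_obs(): the state, without advancing time (a new reading comes with each control period).
- grab_frame(name): name is "side" or "top" or "wrist"; returns a dict with "pixels" (480x640x3 uint8, red, green, blue), "z_map" (480x640 float32, m along the optical axis (not along the pixel's ray), 0 where there is no reading), "fx", "fy", "cx", "cy" (pixels), "world_from_camera" (4x4, takes a point from camera to world coordinates); the wrist camera has in their place "mount" (4x4, takes a point from camera to tool coordinates, whose origin is the TCP and whose axes are the flange's). Camera axes: x right, y up, looking along -z (the intrinsics and any distortion apply to the point x, -y, -z); pixel columns grow to the right and rows downward; lengths in m; the calibration is good to about 2 mm. A picture is of the moment at which its call begins: read the wrist's pose just before it.
- env.finish_job(): hands the job in; it is judged then, once.
The state is a dict: "clock": time; "joints": joint angles; "qvel": joint speeds; "tau": joint torques, N m; "ee_pos": TCP position; "eef_rot": TCP orientation; "force": force on the tool from outside, world axes, zero at the start; "torque": the same for the moment, N m; "opening": finger opening in m; "finger_force": force on a finger pad.
Only numpy, scipy, OpenCV 4.12 (cv2) and the standard library are available. Lean on these libraries where they do the work, as an engineer would, in place of code of your own. Each camera call takes 0.05 s, during which the arm holds its last target. There are 200 camera calls.

## Working session

There is one attempt and no reset: what is moved stays moved. The work goes in short steps, Python scripts to look and compute and a shell command to move; the robot and the scene stay as the last step left them, time stands still between calls to the robot, and variables do not carry over. Pictures are saved under pics/ and viewed, at most 11 in all, crops included, and the job is handed in when it is done.

```bash
ls; mkdir -p pics
python3 - <<'E'
from rig import get_obs, grab_frame, env
import cv2,numpy as np
print(get_obs())
for n in ("top","side"):
    f=grab_frame(n); cv2.imwrite(f"pics/{n}0.png",f["pixels"][:,:,::-1]); np.savez(f"{n}0.npz",**f)
    print(n,f["fx"],f["cx"],f["cy"],f["world_from_camera"].round(3).tolist(),[k for k in f])
E
```

```text
pics
{'clock': 0.0, 'joints': array([ 1.06837960e+00,  3.51235925e-01,  1.65240504e+00,  1.41951596e-05,
        1.13912432e+00, -8.45951206e-02]), 'qvel': array([ 0.00170337, -0.00099077, -0.00016219,  0.00038565,  0.0008091 ,
        0.00141719]), 'tau': array([-6.55609492e-04, -4.97313702e+01, -2.85258812e+01,  6.98893913e-02,
        2.56586715e-02, -1.35896898e-04]), 'ee_pos': array([0.22297915, 0.50239804, 0.21810885]), 'eef_rot': array([-3.14042530e+00, -1.11920773e-04,  2.72376504e+00]), 'force': array([-0.05141955, -0.94778521, -0.08716175]), 'torque': array([-0.06700714, -0.00754694, -0.0347774 ]), 'finger_force': 0.0, 'opening': 0.09290106568997869}
top 607.1675141564449 324.32243779572656 229.88745475828472 [[-0.019, 0.993, -0.113, 0.385], [-1.0, -0.017, 0.021, 0.005], [0.019, 0.114, 0.993, 1.234], [0.0, 0.0, 0.0, 1.0]] ['pixels', 'z_map', 'fx', 'fy', 'cx', 'cy', 'world_from_camera']
side 580.7485246390627 325.46356445834294 239.1409463553129 [[0.69, 0.523, -0.5, -0.042], [-0.724, 0.5, -0.475, -0.53], [0.002, 0.69, 0.724, 0.87], [0.0, 0.0, 0.0, 1.0]] ['pixels', 'z_map', 'fx', 'fy', 'cx', 'cy', 'world_from_camera']
```

View pics/top0.png

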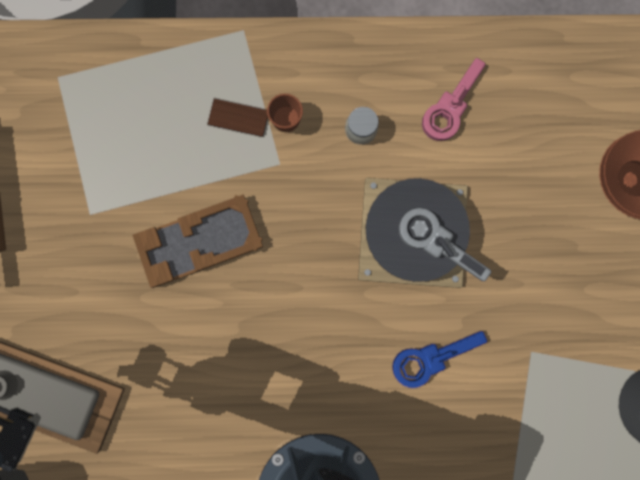

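View pics/side0.png

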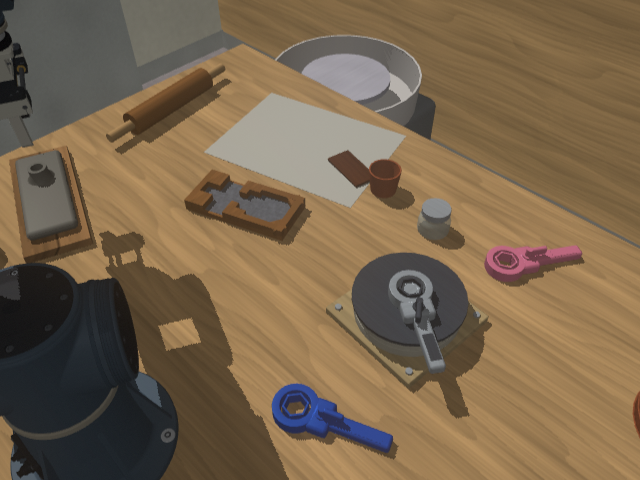

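The top view shows the mould's bolt and ring at (420,229) and the handle end at (488,273). The tray's head cutout is near (228,230) and its handle end near (150,258). The jar is at (362,125), the cup at (285,112) and the rib at (238,118). The side view shows the lever fin upright beyond the ring.

```bash
cat > h.py <<'E'
import numpy as np,cv2
def cloud(f,T=None):
    T=f["world_from_camera"] if T is None else T
    v,u=np.mgrid[0:480,0:640]; z=f["z_map"]
    c=np.stack([(u-f["cx"])/f["fx"]*z,-(v-f["cy"])/f["fy"]*z,-z],-1)
    return c@T[:3,:3].T+T[:3,3]
def ray(f,u,v,h,T=None):
    T=f["world_from_camera"] if T is None else T
    d=T[:3,:3]@np.array([(u-f["cx"])/f["fx"],-(v-f["cy"])/f["fy"],-1]); o=T[:3,3]
    return o+d*(h-o[2])/d[2]
E
python3 - <<'E'
from h import *
f=np.load("top0.npz"); P=cloud(f); z=P[...,2]; v,u=np.mgrid[0:480,0:640]
print("table z",np.median(z[300:330,300:340]), "plate", np.median(z[255:270,390:410]), "floor",np.median(z[228:240,220:232]),"tray",np.median(z[195:215,240:245]))
hsv=cv2.cvtColor(f["pixels"],cv2.COLOR_RGB2HSV)
# ratchet: bright gray above plate
m=(z>.077)&(u>360)&(u<500)&(v>170)&(v<300)
pts=P[m]; print("ratchet n",m.sum()); 
body=pts[pts[:,2]<.096]
r=cv2.minAreaRect((body[:,:2]*1000).astype(np.float32)); print(r, cv2.boxPoints(r).round(1).tolist())
lev=pts[pts[:,2]>.099]; print("lev",len(lev),lev.mean(0) if len(lev) else 0)
# plate circle
m2=(z>.058)&(z<.1)&(u>340)&(u<500)&(v>160)&(v<300)&(f["pixels"].sum(2)<300)
c=max(cv2.findContours(m2.astype(np.uint8),0,2)[0],key=cv2.contourArea); (cu,cv_),rr=cv2.minEnclosingCircle(c); print("plate c",cu,cv_,rr,ray(f,cu,cv_,.066))
# tray: brown + gray above table
m3=(z>.02)&(z<.04)&(u>120)&(u<270)&(v>185)&(v<300)
q=P[m3]; r=cv2.minAreaRect((q[:,:2]*1000).astype(np.float32)); print("tray",r,cv2.boxPoints(r).round(1).tolist())
g=(hsv[...,1]<70)&(hsv[...,2]>50)&(u>140)&(u<255)&(v>200)&(v<280)
# head floor
print("gray",g.sum())
cv2.imwrite("pics/g.png",cv2.resize((np.hstack([g,m3,m])[180:310]*255).astype(np.uint8),None,fx=.4,fy=.4))
for n,(a,b,h) in dict(ring=(420,229,.09),hend=(488,273,.086),thead=(228,230,.012)).items(): print(n,ray(f,a,b,h))
E
```

```text
table z -7.718679765256198e-05 plate 0.06564155081597822 floor 0.01213265841233635 tray 0.027063988879970968
ratchet n 2314
((474.2147216796875, -243.2749481201172), (196.24188232421875, 74.26502227783203), 44.59519577026367) [[378.29998779296875, -285.70001220703125], [430.3999938964844, -338.6000061035156], [570.2000122070312, -200.8000030517578], [518.0, -147.89999389648438]]
lev 197 [ 0.44695221 -0.15844683  0.49596867]
plate c 431.5 237.5 68.42889404296875 [ 0.5000392  -0.22757941  0.066     ]
tray ((509.22900390625, 231.67379760742188), (118.96560668945312, 238.7302703857422), 18.500850677490234) [[414.8999938964844, 326.0], [490.70001220703125, 99.5999984741211], [603.5, 137.39999389648438], [527.7999877929688, 363.70001220703125]]
gray 3424
ring [ 0.51430617 -0.20149136  0.09      ]
hend [ 0.42853288 -0.32847383  0.086     ]
thead [0.52778288 0.17338534 0.012     ]
```

Run:
```python
from h import *
f=np.load("top0.npz"); P=cloud(f); z=P[...,2]; v,u=np.mgrid[0:480,0:640]
m=(abs(z-.066)<.004)&(u>340)&(u<500)&(v>160)&(v<300)
c=cv2.convexHull((P[m][:,:2]*1000).astype(np.float32)); print("plate",cv2.minEnclosingCircle(c),cv2.fitEllipse(c))
c0=np.array([.5143,-.2015])
m=(z>.078)&(z<.097)&(u>360)&(u<500)&(v>170)&(v<300); b=P[m]
d=np.linalg.norm(b[:,:2]-c0,axis=1); 
h=b[(d>.09)]; vx,vy,x0,y0=cv2.fitLine((h[:,:2]).astype(np.float32),2,0,1e-4,1e-4).ravel(); print("handle",np.degrees(np.arctan2(vy,vx)),x0,y0,"perp of ring off",(c0[0]-x0)*vy-(c0[1]-y0)*vx, "z",h[:,2].mean(),"dmax",d.max())
hd=b[d<.045]; print("head",cv2.minEnclosingCircle((hd[:,:2]*1000).astype(np.float32)),hd.mean(0))
l=P[(z>.1)&(z<.125)&(u>400)&(u<480)&(v>220)&(v<290)]; print("lev",len(l),l.mean(0),l.min(0),l.max(0))
# tray
m=(abs(z-.0275)<.004)&(u>120)&(u<270)&(v>185)&(v<300); m=cv2.morphologyEx(m.astype(np.uint8),cv2.MORPH_OPEN,np.ones((3,3)))>0
r=cv2.minAreaRect((P[m][:,:2]*1000).astype(np.float32)); print("tray",r,cv2.boxPoints(r).round(1).tolist())
```

```text
plate ((498.8424377441406, -220.74046325683594), 128.67799377441406) ((507.9569396972656, -214.47265625), (201.3494110107422, 242.89332580566406), 143.0525665283203)
handle 53.755474 0.44284245 -0.30146396 perp of ring off -0.0014713534865258004 z 0.08520421783944908 dmax 0.1579125694623593
head ((513.0015869140625, -203.1315460205078), 43.1950798034668) [ 0.51483398 -0.20359663  0.08789239]
lev 127 [ 0.47933311 -0.24479624  0.10727408] [ 0.46054029 -0.259405    0.10040886] [ 0.49649745 -0.23139029  0.11300347]
tray ((507.8626403808594, 232.1650848388672), (113.25020599365234, 235.74761962890625), 19.307497024536133) [[415.3999938964844, 324.70001220703125], [493.3999938964844, 102.19999694824219], [600.2999877929688, 139.60000610351562], [522.2999877929688, 362.1000061035156]]
```

```bash
cat >> h.py <<'E'
from scipy.spatial.transform import Rotation as Ro
def togo(p,yawdeg):
    from rig import get_obs
    o=get_obs(); R=Ro.from_euler('xyz',o["eef_rot"]); G=Ro.from_euler('xyz',[np.pi,0,np.radians(yawdeg)])
    print("t%.2f"%o["clock"],"at",o["ee_pos"].round(4),np.degrees(o["eef_rot"]).round(1),"q6 %.2f"%o["joints"][5],"F",o["force"].round(1),"open %.4f"%o["opening"])
    print(" shift first cm:",(R.inv().apply(np.array(p)-o["ee_pos"])*100).round(2)," after turn cm:",(G.inv().apply(np.array(p)-o["ee_pos"])*100).round(2)," turn deg:",np.degrees((R.inv()*G).as_rotvec()).round(1))
E
python3 -c "
from h import *
togo((.464,-.2705,.22),53.8)"
```

```text
t0.10 at [0.223  0.5025 0.2182] [-179.9   -0.   156.1] q6 -0.08 F [0.  0.4 0.9] open 0.0927
 shift first cm: [-53.39 -60.87  -0.13]  after turn cm: [-48.14  65.1   -0.18]  turn deg: [ -0.    0.  102.3]
```

```bash
python3 -m crank '[[-3.8,-4.35,0,0,0,0,0],[-3.8,-4.35,0,0,0,0,0],[-3.8,-4.35,0,0,0,0,0],[-3.8,-4.35,0,0,0,0,0],[-3.8,-4.35,0,0,0,0,0]]' && python3 -m crank '[[-3.8,-4.35,0,0,0,0,0],[-3.8,-4.35,0,0,0,0,0],[-3.8,-4.35,0,0,0,0,0],[-3.8,-4.35,0,0,0,0,0],[-3.8,-4.35,0,0,0,0,0]]' && python3 -m crank '[[-3.8,-4.35,0,0,0,0,0],[-3.8,-4.35,0,0,0,0,0],[-3.8,-4.35,0,0,0,0,0],[-3.8,-4.35,0,0,0,0,0]]' && python3 -m crank '[[0,0,0,0,0,10.2,0],[0,0,0,0,0,10.2,0],[0,0,0,0,0,10.2,0],[0,0,0,0,0,10.2,0],[0,0,0,0,0,10.2,0]]' && python3 -m crank '[[0,0,0,0,0,10.2,0],[0,0,0,0,0,10.2,0],[0,0,0,0,0,10.2,0],[0,0,0,0,0,10.2,0],[0,0,0,0,0,10.2,0]]'
python3 - <<'E'
from h import *
from rig import *
togo((.464,-.2705,.22),53.8)
o=get_obs(); f=grab_frame("wrist"); f["pose"]=np.r_[o["ee_pos"],o["eef_rot"]]
np.savez("w1.npz",**f); cv2.imwrite("pics/w1.png",f["pixels"][:,:,::-1]); print(f["mount"].round(3))
E
```

```text
clock: 0.72
ee_pos: [0.3086, 0.2251, 0.2186]
eef_rot: [3.142, 0.0, 2.724]
force: [0.9, 0.1, 0.9]
opening: 0.0931
finger_force: 0.0
clock: 1.35
ee_pos: [0.3941, -0.0511, 0.2187]
eef_rot: [3.141, 0.0, 2.723]
force: [-0.4, 0.7, 0.6]
opening: 0.0929
finger_force: 0.0
clock: 1.85
ee_pos: [0.4624, -0.2717, 0.2184]
eef_rot: [3.141, -0.0, 2.723]
force: [0.2, 0.6, 0.4]
opening: 0.0932
finger_force: 0.0
clock: 2.48
ee_pos: [0.4621, -0.2697, 0.2183]
eef_rot: [-3.141, -0.001, 1.828]
force: [-0.3, 1.0, -0.9]
opening: 0.093
finger_force: 0.0
clock: 3.1
ee_pos: [0.4621, -0.2697, 0.2183]
eef_rot: [-3.141, 0.0, 0.938]
force: [-0.2, 0.8, -0.2]
opening: 0.093
finger_force: 0.0
t3.10 at [ 0.4621 -0.2697  0.2183] [-180.     0.    53.7] q6 0.02 F [-0.2  0.8 -0.2] open 0.0930
 shift first cm: [ 0.05  0.2  -0.17]  after turn cm: [ 0.05  0.2  -0.17]  turn deg: [-0.   0.  -0.1]
[[-0.001  0.968  0.252  0.069]
 [ 1.     0.001  0.001 -0.   ]
 [ 0.001  0.252 -0.968 -0.167]
 [ 0.     0.     0.     1.   ]]
```

View pics/w1.png

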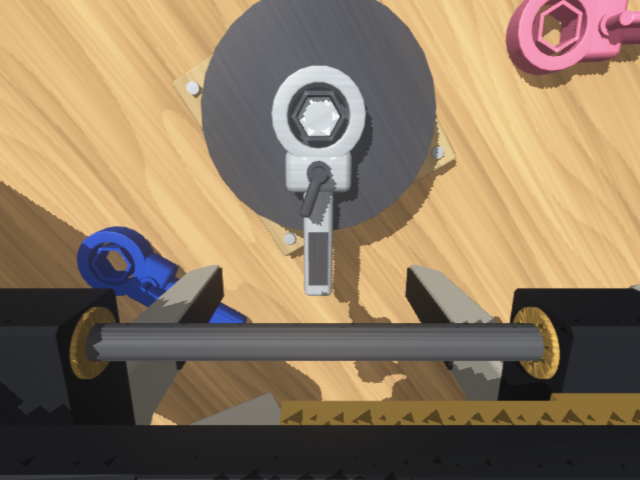

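The wrist view shows the bolt and ring centre at (319,116) and the handle end centre at (317,293). The lever tab runs from (319,170) to (307,213), leaning left, which is the tightening side.

```bash
cat >> h.py <<'E'
def wT(f):
    T=np.eye(4);p=f["pose"];T[:3,:3]=Ro.from_euler('xyz',p[3:]).as_matrix();T[:3,3]=p[:3];return T@f["mount"]
E
python3 - <<'E'
from h import *
f=np.load("w1.npz");T=wT(f)
hsv=cv2.cvtColor(f["pixels"],cv2.COLOR_RGB2HSV);v,u=np.mgrid[0:480,0:640]
m=((hsv[...,1]<50)&(hsv[...,2]>140)&(u>265)&(u<375)&(v>55)&(v<300)).astype(np.uint8)
c=max(cv2.findContours(m,0,2)[0],key=cv2.contourArea)[:,0]
top=c[c[:,1]<145]; e=cv2.fitEllipse(top); print(e); C=ray(f,*e[0],.089,T)
h=[(x[0].mean()) for x in [c[c[:,1]==y] for y in (225,240,255,270,285)]]; print(h)
A=ray(f,316.5,294,.084,T); rows=c[(c[:,1]>222)&(c[:,1]<288)]
xm=np.mean([rows[:,0].min(),rows[:,0].max()]);
B=ray(f,h[2],255,.086,T); B2=ray(f,h[4],285,.086,T)
print("ring",C,"mid",B,B2,"end",A,np.linalg.norm(A-C))
for q in (B,B2,A): d=q-C; print(np.degrees(np.arctan2(d[1],d[0])))
b=((hsv[...,2]>200)&(abs(u-319)<25)&(abs(v-116)<25)).astype(np.uint8);M=cv2.moments(b);print("bolt",M['m10']/M['m00'],M['m01']/M['m00'],ray(f,M['m10']/M['m00'],M['m01']/M['m00'],.082,T))
E
```

```text
((318.00164794921875, 113.55901336669922), (93.08159637451172, 97.09660339355469), 2.448307991027832)Traceback (most recent call last):
  File "<stdin>", line 7, in <module>
IndexError: index 0 is out of bounds for axis 0 with size 0
```

Run:
```python
from h import *
f=np.load("w1.npz");T=wT(f)
C=ray(f,318.5,113.5,.089,T); A=ray(f,317,293,.084,T); L=ray(f,307,213,.109,T); B=ray(f,319,116.5,.082,T)
d=A-C; th=np.arctan2(d[1],d[0]); print(C,B,A,L,np.linalg.norm(d),np.degrees(th))
t0=np.degrees(th); r=lambda x,y:C[:2]+Ro.from_euler('z',th).as_matrix()[:2,:2]@[x,y]
print("grasp",r(.095,0)); togo((*r(.076,0),.096),t0+180)
```

```text
[ 0.5173219  -0.19891173  0.089     ] [ 0.51661845 -0.20069122  0.082     ] [ 0.42297532 -0.32577067  0.084     ] [ 0.4641669  -0.25568996  0.109     ] 0.15817543396583056 -126.63864175162189
grasp [ 0.46062911 -0.27514117]
t3.15 at [ 0.4621 -0.2697  0.2183] [-180.    -0.    53.2] q6 0.03 F [-0.5  0.5  0.5] open 0.0927
 shift first cm: [ 1.37  0.21 12.23]  after turn cm: [ 1.37  0.2  12.23]  turn deg: [-0.  -0.  -0.1]
```

```bash
python3 -m crank '[[1.3,0.2,2,0,0,0,0],[0,0,5,0,0,0,0],[0,0,4,0,0,0,0],[0,0,1.2,0,0,0,0],[0,0,0,0,0,0,0]]' && python3 -m crank '[[0,2,0,0,0,0,0],[0,0.8,0,0,0,0,0],[0,0.6,0,0,0,0,0],[0,0.6,0,0,0,0,0],[0,0.5,0,0,0,0,0]]' && python3 -m crank '[[0,0.4,0,0,0,0,0],[0,0,0,0,0,0,0]]'
python3 - <<'E'
from h import *
from rig import *
o=get_obs(); f=grab_frame("wrist"); f["pose"]=np.r_[o["ee_pos"],o["eef_rot"]]
np.savez("w2.npz",**f); cv2.imwrite("pics/w2.png",f["pixels"][:,:,::-1])
E
```

```text
clock: 3.78
ee_pos: [0.4716, -0.2605, 0.0968]
eef_rot: [-3.141, -0.0, 0.945]
force: [-0.3, 0.5, -0.6]
opening: 0.0932
finger_force: 0.0
clock: 4.4
ee_pos: [0.5082, -0.287, 0.0968]
eef_rot: [3.141, -0.0, 0.944]
force: [-0.5, -0.8, 1.7]
opening: 0.0926
finger_force: 0.1
clock: 4.65
ee_pos: [0.5114, -0.2893, 0.0967]
eef_rot: [3.141, -0.0, 0.944]
force: [0.2, 0.6, -0.0]
opening: 0.0929
finger_force: 0.0
```

View pics/w2.png

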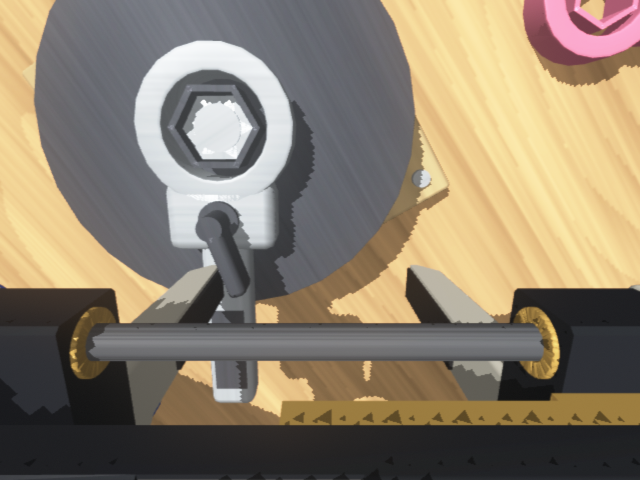

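The lever tab now leans right, from (217,215) to (238,293), so it is set to loosen. Next I straddle the handle, close loosely and swing.

```bash
python3 -m crank '[[0,-2.5,0,0,0,0,0],[0,-2.4,0,0,0,0,0],[-1.9,0,0,0,0,0,0],[0,0,1.7,0,0,0,0],[0,0,1.0,0,0,0,0.3]]' 10 && python3 -m crank '[[0,0,0,0,0,0,0.62],[0,0,0,0,0,0,0.62],[0,0,0,0,0,0,0.62]]'
python3 -c "
from h import *
togo((.516-.0567,-.2-.0762,.0695),53.4)"
```

```text
clock: 5.32
ee_pos: [0.4603, -0.276, 0.0681]
eef_rot: [-3.141, -0.0, 0.943]
force: [-0.4, -0.0, -0.3]
opening: 0.0867
finger_force: 0.0
clock: 5.7
ee_pos: [0.4607, -0.2759, 0.0699]
eef_rot: [3.141, -0.0, 0.944]
force: [-0.8, -0.1, 0.6]
opening: 0.0577
finger_force: 0.0
t5.70 at [ 0.4607 -0.2759  0.0699] [180.   -0.   54.1] q6 0.00 F [-0.8 -0.1  0.6] open 0.0577
 shift first cm: [-0.11 -0.09  0.04]  after turn cm: [-0.11 -0.09  0.04]  turn deg: [ 0.  -0.   0.7]
```

```bash
python3 -m crank '[[0,0,0,0,0,0,0.62],[0,0,0,0,0,0,0.62],[0.05,1,0,0,0,-6,0.62],[0.05,1,0,0,0,-6,0.62],[0.05,1,0,0,0,-6,0.62]]' && python3 -m crank '[[0.05,1,0,0,0,-6,0.62],[0.05,1,0,0,0,-6,0.62],[0.05,1,0,0,0,-6,0.62],[0.05,1,0,0,0,-6,0.62]]'
python3 -c "
from h import *
togo((.516-.0567,-.2-.0762,.0695),53.4)"
```

```text
clock: 6.32
ee_pos: [0.4851, -0.2885, 0.0694]
eef_rot: [-3.136, -0.001, 1.261]
force: [-15.9, 6.0, 12.0]
opening: 0.0354
finger_force: 8.6
clock: 6.82
ee_pos: [0.5227, -0.2912, 0.0689]
eef_rot: [-3.132, -0.007, 1.68]
force: [-20.7, 8.3, 15.3]
opening: 0.0605
finger_force: 11.0
t6.83 at [ 0.5227 -0.2912  0.0689] [-179.4   -0.4   96.2] q6 -0.69 F [-20.7   8.3  15.3] open 0.0605
 shift first cm: [ 2.18 -6.14  0.02]  after turn cm: [-2.58 -5.98 -0.06]  turn deg: [-0.7 -0.2 42.8]
```

```bash
python3 -m crank '[[0,0,0,0,0,0,0.62],[0,0,0,0,0,0,0.62],[0,0,0,0,0,0,0.62]]' 45 && python3 -m crank '[[0.05,1,0,0,0,-6,0.62],[0.05,1,0,0,0,-6,0.62],[0.05,1,0,0,0,-6,0.62],[0.05,1,0,0,0,-6,0.62],[0,0,0,0,0,0,0.62]]'
python3 - <<'E'
from h import *
from rig import *
togo((.516-.0567,-.2-.0762,.0695),53.4)
o=get_obs(); f=grab_frame("wrist"); f["pose"]=np.r_[o["ee_pos"],o["eef_rot"]]
np.savez("w3.npz",**f); cv2.imwrite("pics/w3.png",f["pixels"][:,:,::-1])
E
```

```text
clock: 7.2
ee_pos: [0.5237, -0.2943, 0.0692]
eef_rot: [-3.136, -0.001, 1.677]
force: [-16.0, -6.7, 4.9]
opening: 0.0359
finger_force: 8.1
clock: 7.82
ee_pos: [0.5639, -0.2825, 0.0694]
eef_rot: [-3.14, 0.001, 2.097]
force: [-4.2, -7.4, -2.3]
opening: 0.0352
finger_force: 3.3
t7.83 at [ 0.5639 -0.2825  0.0694] [-179.9    0.   120.2] q6 -1.06 F [-4.2 -7.4 -2.3] open 0.0352
 shift first cm: [ 5.8  -8.73  0.  ]  after turn cm: [-5.73 -8.77 -0.01]  turn deg: [-0.1  0.1 66.8]
```

View pics/w3.png

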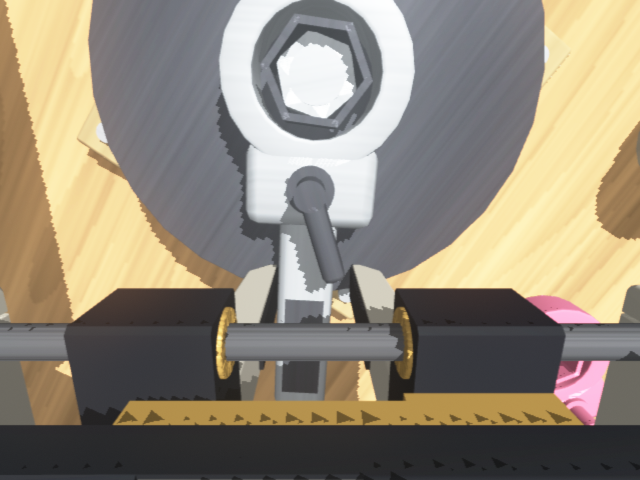

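The ratchet hex at (317,75) has turned about 10° clockwise relative to the handle, so the bolt lags by that slack and has come about 55°. The lever still leans right. I'll swing a bit further for margin, then open and lift the gripper clear.

```bash
python3 -m crank '[[0.05,1,0,0,0,-6,0.62],[0.05,1,0,0,0,-6,0.62],[0.05,1,0,0,0,-6,0.62],[0.05,1,0,0,0,-6,0.62],[0,0,0,0,0,0,0.62]]' && python3 -m crank '[[0,-0.3,0,0,0,0,0.2],[0,0,0,0,0,0,0],[0,0,0,0,0,0,0],[0,0,-3,0,0,0,0],[0,0,-5,0,0,0,0]]' && python3 -m crank '[[0,0,-5,0,0,0,0],[0,0,0,0,0,0,0]]'
python3 - <<'E'
from h import *
from rig import *
togo((.516-.0567,-.2-.0762,.0695),53.4)
o=get_obs(); f=grab_frame("wrist"); f["pose"]=np.r_[o["ee_pos"],o["eef_rot"]]
np.savez("w4.npz",**f); cv2.imwrite("pics/w4.png",f["pixels"][:,:,::-1])
E
```

```text
clock: 8.5
ee_pos: [0.5939, -0.2558, 0.0694]
eef_rot: [-3.14, 0.001, 2.516]
force: [-0.9, -6.3, -1.8]
opening: 0.0355
finger_force: 2.7
clock: 9.12
ee_pos: [0.5914, -0.2567, 0.1491]
eef_rot: [-3.141, -0.003, 2.514]
force: [0.7, 0.1, 0.3]
opening: 0.0809
finger_force: 0.0
clock: 9.38
ee_pos: [0.5939, -0.2579, 0.204]
eef_rot: [3.14, 0.007, 2.514]
force: [-0.0, 0.2, -0.1]
opening: 0.0926
finger_force: 0.0
t9.38 at [ 0.5939 -0.2579  0.204 ] [179.9   0.4 144.1] q6 -1.43 F [-0.   0.2 -0.1] open 0.0926
 shift first cm: [ 9.92 -9.39 13.37]  after turn cm: [-9.49 -9.71 13.45]  turn deg: [ 0.4  0.3 90.7]
```

View pics/w4.png

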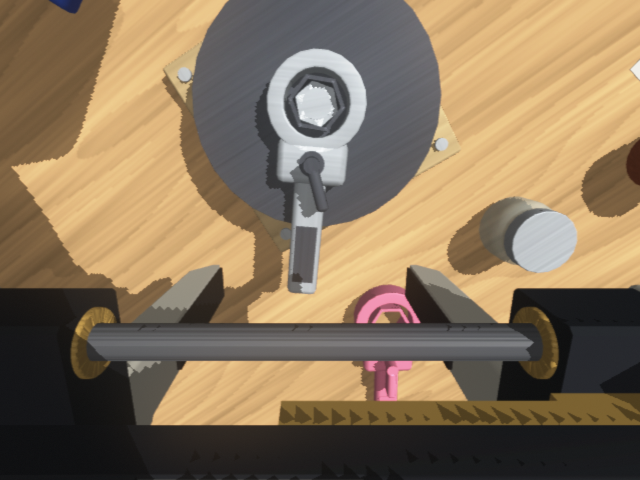

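The ring is at (317,99) and the handle end at (302,292), with the lever still leaning right. I'll zoom in on the bolt before and after to confirm how far it turned.

Run:
```python
from h import *
ims=[]
for n,c,h in (("w1",(319,115),53.7),("w2",(215,125),54.1),("w3",(317,73),120.2),("w4",(317,102),144.1)):
    f=np.load(n+".npz");T=wT(f)
    # orthographic-ish patch: world-aligned resample at z=.082 around bolt
    s=100;g=np.linspace(-.03,.03,260);
    X,Y=np.meshgrid(g,-g); B=ray(f,*c,.084,T); W=np.stack([X+B[0],Y+B[1],0*X+.084],-1)
    K=(W-T[:3,3])@T[:3,:3]; mu=(f["cx"]+f["fx"]*K[...,0]/-K[...,2]).astype(np.float32); mv=(f["cy"]-f["fy"]*K[...,1]/-K[...,2]).astype(np.float32)
    ims.append(cv2.remap(f["pixels"],mu,mv,cv2.INTER_CUBIC)[:,:,::-1])
    print(n,B)
cv2.imwrite("pics/hex.png",np.vstack([np.hstack(ims[:2]),np.hstack(ims[2:])]))
f=np.load("w4.npz");T=wT(f)
C=ray(f,316.5,99,.089,T); A=ray(f,302,292,.084,T); d=A-C; th=np.arctan2(d[1],d[0]); print("ring",C,"end",A,np.linalg.norm(d),np.degrees(th))
```

```text
w1 [ 0.51721316 -0.19983773  0.084     ]
w2 [ 0.51636901 -0.19877487  0.084     ]
w3 [ 0.51606236 -0.19939805  0.084     ]
w4 [ 0.51555259 -0.19901454  0.084     ]
ring [ 0.51396125 -0.19838272  0.089     ] end [ 0.63611991 -0.30256473  0.084     ] 0.1606288548930274 -40.458928674415574
```

View pics/hex.png

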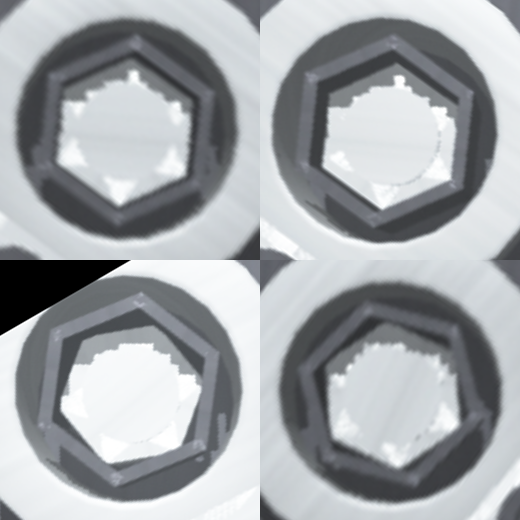

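Ring-hex vertices: first picture at about 25° (mod 60), last picture at about 44°. The handle went from −126.6° to −40.5° and slack is at most 25°, so the bolt turned about 70°. Now I turn the gripper half round, because of the wrist range at the tray, and regrasp.

```bash
python3 -m crank '[[0,0,0,0,0,10.2,0],[0,0,0,0,0,10.2,0],[0,0,0,0,0,10.2,0],[0,0,0,0,0,10.2,0],[0,0,0,0,0,10.2,0]]' >/dev/null && python3 -m crank '[[0,0,0,0,0,10.2,0],[0,0,0,0,0,10.2,0],[0,0,0,0,0,10.2,0],[0,0,0,0,0,10.2,0],[0,0,0,0,0,10.2,0]]' >/dev/null && python3 -m crank '[[0,0,0,0,0,10.2,0],[0,0,0,0,0,10.2,0],[0,0,0,0,0,10.2,0],[0,0,0,0,0,10.2,0],[0,0,0,0,0,10.2,0]]' >/dev/null && python3 -m crank '[[0,0,0,0,0,10.2,0],[0,0,0,0,0,10.2,0],[0,0,0,0,0,10.2,0],[0,0,0,0,0,0,0]]'
python3 -c "
from h import *
togo((.5877,-.2607,.069),-40.5)"
```

```text
clock: 11.8
ee_pos: [0.5918, -0.2569, 0.1982]
eef_rot: [3.141, 0.002, -0.689]
force: [-0.7, -0.8, 0.4]
opening: 0.0932
finger_force: 0.0
t11.80 at [ 0.5918 -0.2569  0.1982] [ 1.80e+02  1.00e-01 -3.95e+01] q6 1.78 F [-0.7 -0.8  0.4] open 0.0932
 shift first cm: [-0.04  0.55 12.92]  after turn cm: [-0.06  0.55 12.92]  turn deg: [0.  0.1 1. ]
```

```bash
python3 -m crank '[[0,0.55,2,0,0,1,0],[0,0,5,0,0,0,0],[0,0,4,0,0,0,0],[0,0,1.9,0,0,0,0],[0,0,0,0,0,0,0.5]]' 25 && python3 -m crank '[[0,0,0,0,0,0,1],[0,0,0,0,0,0,1],[0,0,0,0,0,0,1],[0,0,0,0,0,0,1],[0,0,0,0,0,0,1]]' && python3 -m crank '[[0,0,0,0,0,0,1],[0,0,0,0,0,0,1]]' 60
```

```text
clock: 12.42
ee_pos: [0.5884, -0.2613, 0.0698]
eef_rot: [3.141, 0.002, -0.706]
force: [0.1, -0.1, -0.5]
opening: 0.0869
finger_force: 0.0
clock: 13.05
ee_pos: [0.5888, -0.2615, 0.0708]
eef_rot: [-3.142, -0.0, -0.708]
force: [-0.3, 0.6, 0.8]
opening: 0.037
finger_force: 0.0
clock: 13.3
ee_pos: [0.5886, -0.2617, 0.0707]
eef_rot: [3.141, 0.0, -0.707]
force: [-2.1, -1.6, 0.7]
opening: 0.0257
finger_force: 60.0
```

```bash
python3 -m crank '[[0,0,0,0,0,0,1],[0,0,-0.3,0,0,0,1],[0,0,-0.5,0,0,0,1],[0,0,-0.7,0,0,0,1]]' && python3 -m crank '[[0,0,-1,0,0,0,1],[0,0,-1.5,0,0,0,1],[0,0,-3,0,0,0,1],[0,0,-4,0,0,0,1],[0,0,0,0,0,0,1]]'
python3 - <<'E'
from h import *
from rig import *
togo((.5155,-.199,.2),109.3)
o=get_obs(); f=grab_frame("wrist"); f["pose"]=np.r_[o["ee_pos"],o["eef_rot"]]
np.savez("w5.npz",**f); cv2.imwrite("pics/w5.png",f["pixels"][:,:,::-1])
E
```

```text
clock: 13.8
ee_pos: [0.5875, -0.261, 0.0844]
eef_rot: [3.141, 0.004, -0.708]
force: [-4.0, 0.3, -11.3]
opening: 0.0257
finger_force: 60.0
clock: 14.42
ee_pos: [0.5907, -0.2622, 0.1849]
eef_rot: [-3.14, -0.008, -0.707]
force: [1.5, -0.5, -6.7]
opening: 0.0251
finger_force: 60.0
t14.43 at [ 0.5907 -0.2622  0.1849] [-179.9   -0.4  -40.5] q6 1.79 F [ 1.5 -0.5 -6.7] open 0.0251
 shift first cm: [-9.81  0.08 -1.59]  after turn cm: [ 8.45 -5.01 -1.51]  turn deg: [   0.5   -0.3 -149.8]
```

View pics/w5.png

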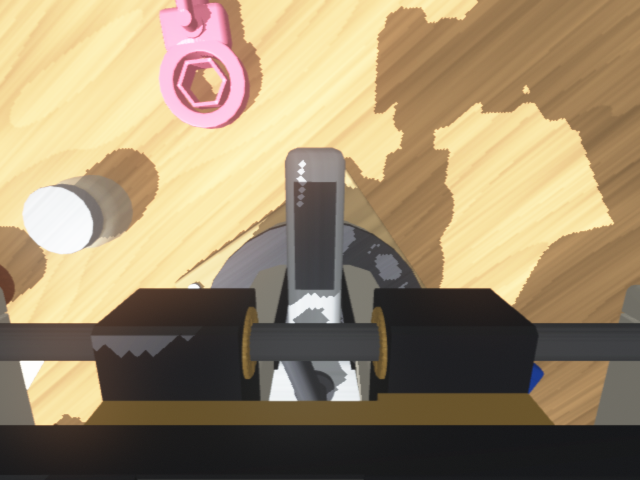

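The ratchet hangs in the grip with its handle end at (315,150), and the bolt and mould stay behind. Now I carry it to just short of the tray and turn it.

```bash
python3 -m crank '[[-1.5,-1.4,-0.1,0,0,0,1],[-3,-2.7,-0.15,0,0,0,1],[-3,-2.7,-0.15,0,0,0,1],[-3,-2.7,-0.15,0,0,0,1],[-3,-2.7,-0.15,0,0,0,1]]' >/dev/null&& python3 -m crank '[[-3,-2.7,-0.15,0,0,0,1],[-3,-2.7,-0.15,0,0,0,1],[-3,-2.7,-0.15,0,0,0,1],[-3,-2.7,-0.15,0,0,0,1],[-2.7,-2.7,-0.15,0,0,0,1]]' && python3 -m crank '[[-1.5,-1.4,-0.1,0,0,-4,1],[0,0,0,0,0,-8,1],[0,0,0,0,0,-8,1],[0,0,0,0,0,-8,1],[0,0,0,0,0,-8,1]]' >/dev/null && python3 -m crank '[[0,0,0,0,0,-8,1],[0,0,0,0,0,-8,1],[0,0,0,0,0,-8,1],[0,0,0,0,0,-8,1],[0,0,0,0,0,-8,1]]' >/dev/null && python3 -m crank '[[0,0,0,0,0,-8,1],[0,0,0,0,0,-8,1],[0,0,0,0,0,-8,1],[0,0,0,0,0,-8,1],[0,0,0,0,0,-8,1]]' >/dev/null && python3 -m crank '[[0,0,0,0,0,-8,1],[0,0,0,0,0,-8,1],[0,0,0,0,0,-8,1],[0,0,0,0,0,-8,1],[0,0,0,0,0,-2,1]]' && python3 -m crank '[[0,0,0,0,0,0,1],[0,0,0,0,0,0,1]]'
python3 - <<'E'
from h import *
from rig import *
togo((.4963,.2652,.2),109.3)
o=get_obs(); f=grab_frame("wrist"); f["pose"]=np.r_[o["ee_pos"],o["eef_rot"]]
np.savez("w6.npz",**f); cv2.imwrite("pics/w6.png",f["pixels"][:,:,::-1])
E
```

```text
clock: 15.72
ee_pos: [0.5398, 0.1191, 0.1937]
eef_rot: [3.14, 0.002, -0.707]
force: [0.5, -0.6, -7.1]
opening: 0.0258
finger_force: 60.0
clock: 18.23
ee_pos: [0.5386, 0.1374, 0.1953]
eef_rot: [-3.14, -0.0, 1.913]
force: [1.2, -1.3, -6.5]
opening: 0.026
finger_force: 60.0
clock: 18.48
ee_pos: [0.5391, 0.1375, 0.196]
eef_rot: [-3.141, -0.0, 1.909]
force: [0.4, 0.4, -6.8]
opening: 0.0254
finger_force: 60.0
t18.48 at [0.5391 0.1375 0.196 ] [-180.    -0.   109.4] q6 -0.17 F [ 0.4  0.4 -6.8] open 0.0254
 shift first cm: [13.47  0.21 -0.4 ]  after turn cm: [13.47  0.19 -0.4 ]  turn deg: [-0.  -0.   0.1]
```

View pics/w6.png

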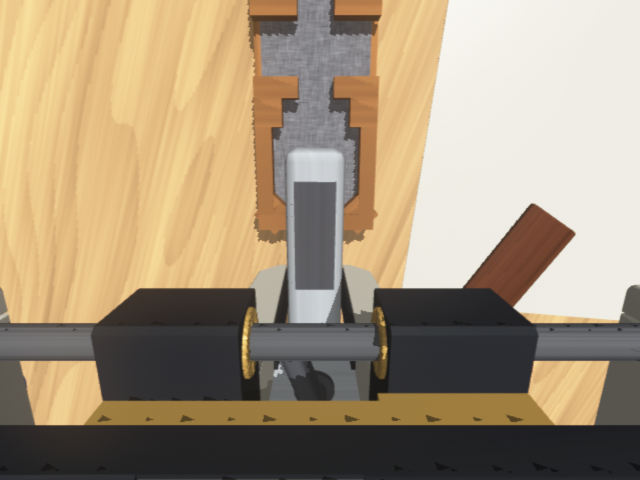

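The view shows the tray (about u 255–378, near edge v≈235, slot at v≈35–75) almost in line with the held handle (u 288–343, end at v≈150).

Run:
```python
from h import *
f=np.load("w6.npz");M=f["mount"];P=cloud(f,M)  # tool frame
zt=f["pose"][2]; hgt=zt-P[...,2]; v,u=np.mgrid[0:480,0:640]
hsv=cv2.cvtColor(f["pixels"],cv2.COLOR_RGB2HSV)
# handle top in tool frame
m=(u>295)&(u<337)&(v>160)&(v<280); q=P[m]; A=np.c_[q[:,:2],np.ones(len(q))]; c=np.linalg.lstsq(A,q[:,2],rcond=None)[0]
print("handle top plane slopes deg",np.degrees(c[:2]),"z at tcp",c[2])
m=(abs(P[...,2]-c[2])<.01)&(u>270)&(u<360)&(v>140)&(v<285); q=P[m]; print("handle x max",np.percentile(q[:,0],99.5))
for x in (.025,.035,.045,.055):
    s=q[abs(q[:,0]-x)<.002][:,1]; print(" y",s.min().round(4),s.max().round(4),((s.min()+s.max())/2).round(4))
# tray: per tool-x slices: outer sides and cutout floor
g=(u>235)&(u<400)&(v<245)
for x in np.arange(.06,.24,.012):
    t=g&(abs(P[...,0]-x)<.0015)&(abs(hgt-.028)<.005); l=g&(abs(P[...,0]-x)<.0015)&(abs(hgt-.012)<.005)
    if t.sum(): 
        Y=P[...,1]; print("x%.3f"%x,"outer",Y[t].min().round(4),Y[t].max().round(4),"floor",(Y[l].min().round(4),Y[l].max().round(4)) if l.sum() else None)
t=g&(abs(hgt-.028)<.005); print("tray near x",np.percentile(P[...,0][t],.5), "tray top h",np.median(hgt[t]), "floor h",np.median(hgt[g&(abs(hgt-.012)<.005)]))
for y in (-.035,.035):
    s=np.sort(P[...,0][g&(abs(P[...,1]-y)<.004)&(abs(hgt-.028)<.004)]); gap=np.argmax(np.diff(s)); print("slot edges",s[gap],s[gap+1],"min",s[:3],"max",s[-3:])
```

```text
handle top plane slopes deg [-7.73530355  1.50231876] z at tcp -0.013766516086924412
handle x max 0.06642832739802838
 y -0.0133 0.0123 -0.0005
 y -0.0136 0.0121 -0.0007
 y -0.0133 0.0124 -0.0005
 y -0.0135 0.0125 -0.0005
x0.060 outer -0.0552 0.0564 floor (np.float64(-0.0402), np.float64(0.0417))
x0.072 outer -0.0555 0.056 floor (np.float64(-0.0405), np.float64(0.0417))
x0.084 outer -0.055 0.0563 floor (np.float64(-0.0305), np.float64(0.0314))
x0.096 outer -0.0555 0.056 floor (np.float64(-0.0304), np.float64(0.0311))
x0.108 outer -0.055 0.0563 floor (np.float64(-0.0302), np.float64(0.0315))
x0.120 outer -0.0554 0.0563 floor (np.float64(-0.0151), np.float64(0.0165))
x0.180 outer -0.0553 0.0565 floor (np.float64(-0.0153), np.float64(0.0165))
tray near x -0.014649352368480917 tray top h 0.0284406762563158 floor h 0.01292421434251445
slot edges 0.018707140775021898 0.08251027667889349 min [-0.01733455 -0.016664   -0.01660791] max [0.18432849 0.18439938 0.18461069]
slot edges 0.016923573165990233 0.08246816414513919 min [-0.01568076 -0.01475031 -0.01464959] max [0.1841591  0.18419986 0.18429717]
```

Run:
```python
from h import *
f=np.load("w6.npz");M=f["mount"];P=cloud(f,M);zt=f["pose"][2]; hgt=zt-P[...,2]; v,u=np.mgrid[0:480,0:640]; g=(u>235)&(u<400)&(v<245)
for y in (-.035,.035):
    s=np.sort(P[...,0][g&(abs(P[...,1]-y)<.008)&(abs(hgt-.028)<.004)]); s=s[s>.09]; k=np.argmax(np.diff(s)); print("slot edges",s[k],s[k+1],"->head centre",s[k]-.084,s[k+1]-.132)
fl=g&(abs(hgt-.0125)<.004)&(abs(abs(P[...,1])-.025)<.004); s=np.sort(P[...,0][fl]); k=[i for i in np.where(np.diff(s)>.004)[0]]; print("shoulder end etc",[(s[i],s[i+1]) for i in k])
f=np.load("w4.npz");P=cloud(f,wT(f)); m=(u>292)&(u<318)&(v>200)&(v<288);q=P[m]; 
d=np.array([np.cos(np.radians(-40.5)),np.sin(np.radians(-40.5))]); r=(q[:,:2]-[.5155,-.199])@d
print("w4 handle slope",np.polyfit(r,q[:,2],1), [ (round(a,3),np.median(q[abs(r-a)<.004][:,2]).round(4)) for a in (.09,.1,.11,.12,.13,.14,.15)])
f=np.load("w6.npz");P=cloud(f,f["mount"]);m=(u>298)&(u<335)&(v>152)&(v<320);q=P[m];print([ (round(a,3),np.median(q[abs(q[:,0]-a)<.003][:,2]).round(4)) for a in np.arange(0.01,.066,.006)])
f=np.load("w5.npz");P=cloud(f,f["mount"]);m=(u>298)&(u<335)&(v>152)&(v<320);q=P[m];print([ (round(a,3),np.median(q[abs(q[:,0]-a)<.003][:,2]).round(4)) for a in np.arange(0.01,.066,.006)])
```

```text
slot edges 0.1250429022919745 0.17237698811341534 ->head centre 0.041042902291974506 0.040376988113415335
slot edges 0.12514696831626557 0.17269232389387645 ->head centre 0.04114696831626556 0.04069232389387645
shoulder end etc [(np.float64(0.10721705533065073), np.float64(0.1280980465387452))]
w4 handle slope [-0.2090128   0.11098262] [(0.09, np.float64(0.0864)), (0.1, np.float64(0.0866)), (0.11, np.float64(0.0868)), (0.12, np.float64(0.0867)), (0.13, np.float64(0.0866)), (0.14, np.float64(0.0866)), (0.15, np.float64(0.0862))]
[(np.float64(0.01), np.float64(-0.0166)), (np.float64(0.016), np.float64(-0.0169)), (np.float64(0.022), np.float64(-0.0173)), (np.float64(0.028), np.float64(-0.0177)), (np.float64(0.034), np.float64(-0.018)), (np.float64(0.04), np.float64(-0.0184)), (np.float64(0.046), np.float64(-0.0187)), (np.float64(0.052), np.float64(-0.019)), (np.float64(0.058), np.float64(-0.0189)), (np.float64(0.064), np.float64(-0.0184))]
[(np.float64(0.01), np.float64(-0.0168)), (np.float64(0.016), np.float64(-0.0171)), (np.float64(0.022), np.float64(-0.0174)), (np.float64(0.028), np.float64(-0.0178)), (np.float64(0.034), np.float64(-0.0182)), (np.float64(0.04), np.float64(-0.0184)), (np.float64(0.046), np.float64(-0.0188)), (np.float64(0.052), np.float64(-0.0189)), (np.float64(0.058), np.float64(-0.0189)), (np.float64(0.064), np.float64(-0.0182))]
```

```bash
python3 -m crank '[[2,0.1,0,0,0,0,1],[4,0,0,0,0,0,1],[4,0,0,0,0,0,1],[3.5,0,0,0,0,0,1],[0,0,0,0,-3.4,0,1]]' && python3 -m crank '[[0,0,3,0,0,0,1],[0,0,4,0,0,0,1],[0,0,4,0,0,0,1],[0,0,2.5,0,0,0,1],[0,0,0,0,0,0,1]]'
python3 - <<'E'
from h import *
from rig import *
o=get_obs(); f=grab_frame("wrist"); f["pose"]=np.r_[o["ee_pos"],o["eef_rot"]]
np.savez("w7.npz",**f); cv2.imwrite("pics/w7.png",f["pixels"][:,:,::-1])
T=wT(f);P=cloud(f,T);p=o["ee_pos"];yw=o["eef_rot"][2];d=np.array([np.cos(yw),np.sin(yw)]);n=np.array([np.sin(yw),-np.cos(yw)])
X=(P[...,:2]-p[:2])@d;Y=(P[...,:2]-p[:2])@n;Z=P[...,2]; v,u=np.mgrid[0:480,0:640]
print(np.degrees(yw))
m=(u>298)&(u<335)&(v<320);print("handle",[ (round(a,3),np.median(Z[m&(abs(X-a)<.003)]).round(4)) for a in np.arange(0.01,.08,.007)])
h=(abs(Z-np.median(Z[m&(abs(X-.04)<.003)]))<.005)&(abs(Y)<.03)&(X>.02); print("handle end",np.percentile(X[h],99.5),"y",np.percentile(Y[h],1),np.percentile(Y[h],99))
t=(abs(Z-.028)<.005)&(X<.12)&(X>-.06)&(abs(Y)<.062)
print("tray far end",np.percentile(X[t],99.5),"y",np.percentile(Y[t],.5),np.percentile(Y[t],99.5))
for y in (-.035,.035):
    s=np.sort(X[t&(abs(Y-y)<.008)&(X>.02)]); print("slot far edge",s[:2], s[-2:])
fl=(abs(Z-.0125)<.004)&(X>.06)&(X<.08)&(abs(Y)<.03); print("floor y",Y[fl].min() if fl.any() else 0,Y[fl].max() if fl.any() else 0,"X max",X[fl].max() if fl.any() else 0)
E
```

```text
clock: 19.15
ee_pos: [0.494, 0.2674, 0.1962]
eef_rot: [3.141, 0.06, 1.912]
force: [0.3, 0.0, -6.7]
opening: 0.0252
finger_force: 60.0
clock: 19.77
ee_pos: [0.4965, 0.2578, 0.0599]
eef_rot: [-3.138, 0.059, 1.911]
force: [0.1, 0.5, -5.8]
opening: 0.0254
finger_force: 60.0
109.4664296947144
handle [(np.float64(0.01), np.float64(0.0759)), (np.float64(0.017), np.float64(0.0758)), (np.float64(0.024), np.float64(0.0759)), (np.float64(0.031), np.float64(0.0759)), (np.float64(0.038), np.float64(0.0759)), (np.float64(0.045), np.float64(0.0759)), (np.float64(0.052), np.float64(0.0757)), (np.float64(0.059), np.float64(0.0754)), (np.float64(0.066), np.float64(0.0662)), (np.float64(0.073), np.float64(0.0129))]
handle end 0.06646932329272748 y -0.013048296860204483 0.011836321661609648
tray far end 0.09105061640012861 y -0.055031295222744823 0.05609439251148775
slot far edge [0.04521728 0.04525456] [0.09114146 0.09118572]
slot far edge [0.04520954 0.04527097] [0.09104384 0.09104608]
floor y -0.015558690542374326 0.016606627779912498 X max 0.07714365668251379
```

View pics/w7.png

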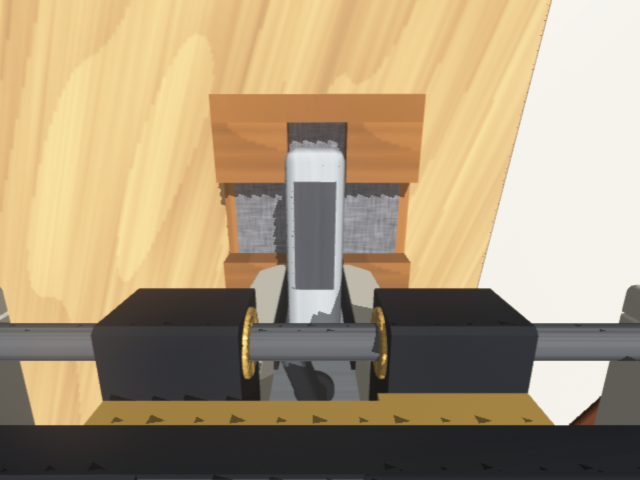

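The handle is level, with its end at (316,150), about 7 mm short of the slot-end position. Correct and lower.

```bash
python3 -m crank '[[0.72,0.1,-0.04,0,0,0,1],[0.07,0,1.2,0,0,0,1],[0.07,0,1.2,0,0,0,1],[0,0,0,0,0,0,1]]' && python3 -m crank '[[0.03,0,0.5,0,0,0,1],[0.03,0,0.5,0,0,0,1],[0,0,0,0,0,0,1]]'
python3 - <<'E'
from h import *
from rig import *
o=get_obs(); f=grab_frame("wrist"); f["pose"]=np.r_[o["ee_pos"],o["eef_rot"]]
np.savez("w8.npz",**f)
T=wT(f);P=cloud(f,T);p=o["ee_pos"];yw=o["eef_rot"][2];d=np.array([np.cos(yw),np.sin(yw)]);n=np.array([np.sin(yw),-np.cos(yw)])
X=(P[...,:2]-p[:2])@d;Y=(P[...,:2]-p[:2])@n;Z=P[...,2]; v,u=np.mgrid[0:480,0:640]
m=(u>298)&(u<335)&(v<320);print("handle",[ (round(a,3),np.median(Z[m&(abs(X-a)<.003)]).round(4)) for a in (.01,.03,.05)])
h=(abs(Z-np.median(Z[m&(abs(X-.04)<.003)]))<.004)&(abs(Y)<.018)&(X>.02)&(X<.0705); print("handle end",np.percentile(X[h],99.5),"y",np.percentile(Y[h],1),np.percentile(Y[h],99))
t=(abs(Z-.028)<.003)&(X<.12)&(X>.03)&(abs(Y)<.062)
print("far end",np.percentile(X[t],99.5),"slot",[np.sort(X[t&(abs(Y-y)<.008)])[:1] for y in (-.035,.035)],"y",np.percentile(Y[t],.5),np.percentile(Y[t],99.5))
E
```

```text
clock: 20.32
ee_pos: [0.4956, 0.2643, 0.0361]
eef_rot: [-3.139, 0.06, 1.911]
force: [-0.2, 0.3, -6.7]
opening: 0.0254
finger_force: 60.0
clock: 20.7
ee_pos: [0.4961, 0.2645, 0.0269]
eef_rot: [-3.141, 0.059, 1.91]
force: [-0.8, -0.4, -7.4]
opening: 0.025
finger_force: 60.0
handle [(0.01, np.float64(0.0429)), (0.03, np.float64(0.0429)), (0.05, np.float64(0.0428))]
handle end 0.06615446055858866 y -0.01270259925673213 0.011417554949035172
far end 0.0846005433805868 slot [array([0.03864206]), array([0.03852252])] y -0.0569630992018362 0.05413811965600202
```

Already about 5 mm into the cutout with no contact force, so I lower it the rest of the way.

```bash
python3 -m crank '[[0.03,0,0.4,0,0,0,1],[0.02,0,0.4,0,0,0,1],[0,0,0,0,0,0,1]]' && python3 -m crank '[[0.01,0,0.2,0,0,0,1],[0,0,0.1,0,0,0,1],[0,0,0,0,0,0,1]]'
```

```text
clock: 21.12
ee_pos: [0.4961, 0.2646, 0.0189]
eef_rot: [-3.141, 0.059, 1.911]
force: [1.4, -0.6, -6.7]
opening: 0.0257
finger_force: 60.0
clock: 21.5
ee_pos: [0.4964, 0.2647, 0.0169]
eef_rot: [3.141, 0.059, 1.91]
force: [-3.2, -0.9, 3.5]
opening: 0.0255
finger_force: 60.0
```

```bash
python3 -m crank '[[0,0,0,0,0,0,0.7],[0,0,0,0,0,0,0.5],[0,0,0,0,0,0,0.3],[0,0,0,0,0,0,0.3],[0,0,0,0,0,0,0.3]]' 10 && python3 -m crank '[[-0.12,0,-2,0,0,0,0.3],[-0.3,0,-5,0,0,0,0.3],[-0.3,0,-5,0,0,0,0.3],[0,0,0,0,0,0,0.3]]'
python3 - <<'E'
from h import *
from rig import *
o=get_obs(); f=grab_frame("wrist"); f["pose"]=np.r_[o["ee_pos"],o["eef_rot"]]
T=wT(f);P=cloud(f,T);Z=P[...,2]
C=np.array([.5275,.1748]);d=np.array([np.cos(1.9085),np.sin(1.9085)]);X=(P[...,:2]-C)@d;Y=(P[...,:2]-C)@np.array([-d[1],d[0]])
print("handle top",[(a,np.median(Z[(abs(X-a)<.004)&(abs(Y)<.006)]).round(4)) for a in (.09,.1,.11,.12,.13,.14,.15)])
t=grab_frame("top");P=cloud(t);Z=P[...,2];X=(P[...,:2]-C)@d;Y=(P[...,:2]-C)@np.array([-d[1],d[0]])
r=np.hypot(X,Y);print("head top (want .036)",[np.median(Z[(r>.022)&(r<.033)&s]).round(4) for s in (X<-.015,Y>.015,Y<-.015)])
a=cv2.resize(t["pixels"][170:310,110:290],None,fx=3,fy=3);b=cv2.resize(f["pixels"],(560,420));cv2.imwrite("pics/end.png",cv2.resize(np.hstack([a[:,:,::-1][:420],b[:,:,::-1]]),(800,306)))
E
```

```text
clock: 22.12
ee_pos: [0.4964, 0.2646, 0.0163]
eef_rot: [3.142, 0.059, 1.91]
force: [0.0, -0.1, -0.2]
opening: 0.0628
finger_force: 0.0
clock: 22.62
ee_pos: [0.4982, 0.2654, 0.1401]
eef_rot: [3.135, 0.059, 1.91]
force: [0.5, -0.3, -1.0]
opening: 0.065
finger_force: 0.0
handle top [(0.09, np.float64(0.0324)), (0.1, np.float64(0.0327)), (0.11, np.float64(0.0329)), (0.12, np.float64(0.2514)), (0.13, np.float64(0.2402)), (0.14, np.float64(0.0329)), (0.15, np.float64(0.0326))]
head top (want .036) [np.float64(0.035), np.float64(0.0355), np.float64(0.0342)]
```

View pics/end.png

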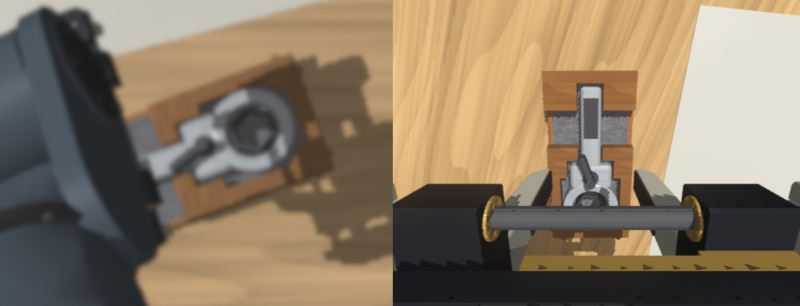

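The ratchet lies flat and fully home in the cutout: head at (255,130) in the left picture, handle top about 0.032–0.033 m and head top about 0.035 m. The gripper is clear of it, so I hand in.

```bash
python3 -c "
from rig import env
print(env.finish_job())"
```

```text
the job is handed in; nothing more can be done
None
```

I flipped the lever to loosen, backed the bolt off by about 70° (estimated from the wrist-camera views), and set the ratchet down, lever up, fully home in the tray cutout; it's released and handed in at about 23 s.

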